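# Lay the photo scale along the amber specimen block

## Robot

A 7-joint arm with a two-finger parallel gripper is mounted at the origin on the work surface. World frame = base frame: x ahead of the robot, y to its left, z up, the work surface at z = 0. Lengths are in m, angles in rad, forces in N, time in s.
With the tool pointing down it reaches from about 0.35 to 0.9 m from the base axis. Payload 19.9 kg.
Tool frame: the origin (TCP) lies midway between the tips of the shut fingers; the grasp point (between the pads) lies 19 mm behind it (bot.hold_point_z is the z of the grasp point in the tool frame, in m); z points along the fingers, y is the line along which they close (so a half turn about z gives the same grasp; the last joint's range is limited). The gripper opens to 94 mm and grips with 3 to 60 N. Pads are 16 mm wide; open, the fingers measure 119 mm over their backs; the gripper's body (75 mm by 177 mm) begins 78 mm behind the grasp point.
Start: joints at [-1.242, 0.417, -0.01, 1.614, 0.005, 1.111, -0.053], TCP at [0.226, 0.583, 0.205] pointing down, gripper open.
Joint ranges: [-2.81, 2.81], [-0.39, 2.02], [-1.27, 1.25], [0.06, 2.57], [-1.19, 4.33], [0.19, 2], [-2.82, 2.82]. Speed limits (rad/s): [1.89, 1.89, 2.39, 2.39, 3.01, 3.01, 3.01].

## Interface

Orientations are given as a unit quaternion [x, y, z, w].
In Python, from rig import monitor, imaging, bot gives the robot as it stands.
- The arm moves only by the tool send_rows, never from a script. Its argument "targets" is text: rows parted by semicolons, each of 6 numbers parted by spaces: the shift along the world's x, y, z in cm, then the turn, a rotation vector about the world's x, y, z in degrees. A call has 1 to 20 rows; each row is the pose to reach, as a shift and turn from the pose commanded when the call began; what a row does not reach only later rows make up. A row lasts 1/10 s, in which the tool goes at most 50 mm and 8.59 degrees, less where a joint would pass 70% of its speed; a pose out of reach is approached as far as the arm can. A call with a gripper value outside its range is refused whole. "gripper" is the closure, from -1 (fully open) to 1 (shut), set as the call begins (left out, the last holds). The fingers move at their own pace and stop on an object; "force" is the grip in N (left out, the last holds). Time passes only in rows, so rows that repeat a pose let the fingers close. It gives the time, the measured TCP pose, the force, the opening and the grip force at its end, in the units of the state.
- monitor.read_state(): the state, without advancing time (a new reading comes with each control period).
- imaging.read_camera(name): name is "side" or "top" or "wrist"; returns a dict with "image" (480x640x3 uint8, red, green, blue), "K" (3x3 intrinsics, pixels), "R" (3x3) and "t" (3): a world point X has camera coordinates R X + t; the wrist camera has in their place "tool_from_camera" (4x4, takes a point from camera to tool coordinates, whose origin is the TCP and whose axes are the flange's). Camera axes: x right, y down, z forward; pixel columns grow to the right and rows downward; lengths in m; the calibration is good to about 2 mm. The wrist camera is an equidistant fisheye: a pixel r from the principal point sees the ray r / f radians off the axis. A picture is of the moment at which its call begins: read the wrist's pose just before it. There is no depth.
- bot.hand_in(): hands the job in; it is judged then, once.
Trained networks look in the newest picture that a camera, given by its name, has taken for a name from the list of things; names that differ only in an ending like _2 or _b are one class to them, and where a whole thing is asked for, a point or a joint stands for the part that bears it (a point fixed in the world has none). Each returns a list of dicts, best first, with "confidence" (0 to 1); they miss things now and then, are a little off and sometimes report something else, mostly with a low value. They report only what shows in the picture. A call takes as long as a camera call. They do not tell look-alikes from the thing itself.
- imaging.look_for(name, camera): "rect" ([left, top, width, height] in pixels, round what is visible of it).
- imaging.landmark_of(name, camera): "point" ([row, column] in pixels: a listed point, or the origin of a listed thing).
The state is a dict: "t": time; "joint_pos": joint angles; "dq": joint speeds; "effort": joint torques, N m; "position": TCP position; "tool_rot": TCP orientation; "force": force on the tool from outside, world axes, zero at the start; "wrist_torque": the same for the moment, N m; "grip_width": finger opening in m; "grasp_force": force on a finger pad.
Only numpy, scipy, OpenCV 4.12 (cv2) and the standard library are available. Lean on these libraries where they do the work, as an engineer would, in place of code of your own. Each camera call takes 0.05 s, during which the arm holds its last target. There are 200 camera calls.

## Task

The amber specimen block is to be photographed for the record. Pick up the aluminium straightedge by its black grip, lay it flat on the bench and bring it up flush against the long face of the amber block that lies under the blue stripe, its middle level with the middle of the block; then let go. Do not shove the amber block out of its place, and leave the green block alone.

Things in the scene. Friction and masses are not known exactly. Their poses are not given: they have to be found in the camera images.
- scale: aluminium straightedge with a black chequered scale printed along both long edges, loose, about 0.25 kg: a flat plate 70 mm wide (its x), 200 mm long (its y), 5 mm thick, with an upright black grip bar along its middle, 14 mm wide (x) by 90 mm long (y), from the plate up to 60 mm above the bench. Same both ways round. Origin: centre of the underside, z up. Gripped above 28 mm from the bench, fingers pass clear over the 24 mm high blocks.
- amber: the one to measure: flat rectangular specimen block, 60 mm (its x) by 130 mm (its y) by 24 mm high, loose on the bench, about 0.7 kg: amber resin on a steel plate of the same outline, so its sides are plain upright faces. A 14 mm wide blue stripe runs on its top along one long edge, the -x one; the long face under that stripe is its -x side, 30 mm from the origin, and faces roughly towards the robot. Origin: centre of the underside, z up.
- green: bystander: flat rectangular specimen block, 60 mm (its x) by 130 mm (its y) by 24 mm high, loose on the bench, about 0.7 kg: dark green resin on a steel plate of the same outline, so its sides are plain upright faces. A 14 mm wide blue stripe runs on its top along one long edge, the -x one; the long face under that stripe is its -x side, 30 mm from the origin, and faces roughly towards the robot. Origin: centre of the underside, z up.
Not all that is in view belongs to the job. Of the things that look like the amber, take the one that is farthest to the robot's left at the start.

How it is judged:
On the way:
1. the straightedge, lying flat and square along the striped face of the amber block, is brought flush with it: touching, or with under 3 mm of gap at its middle (height (world z) of scale below 0.01 m and angle between scale's own z axis and vertical below 0.12 rad and angle between the y axis of scale and the y axis of amber, either way round below 0.18 rad and x of scale in the frame of amber between -0.077 and -0.055 m and y of scale in the frame of amber between -0.025 and 0.025 m and (contact force between scale and amber above 0.1 N or x of scale in the frame of amber above -0.068 m)), for 0.02 s.
At the end, for the whole second after the job is handed in: The straightedge lies flat on the bench, at rest and let go, along the striped (-x) long face of the amber block: parallel within 10 degrees, at most 12 mm of gap at its middle, centred along the block within 25 mm. The amber block is within 40 mm and the green block within 30 mm of where it began (height (world z) of scale below 0.01 m and angle between scale's own z axis and vertical below 0.12 rad and angle between the y axis of scale and the y axis of amber, either way round below 0.18 rad and x of scale in the frame of amber between -0.077 and -0.055 m and y of scale in the frame of amber between -0.025 and 0.025 m and linear speed of each of scale, amber below 0.02 m/s and distance of amber from where it was at the start of the episode below 0.04 m and distance of green from where it was at the start of the episode below 0.03 m); the robot touches nothing.
It fails at once if the amber block is shoved more than 40 mm from its place (distance of amber from where it was at the start of the episode above 0.04 m).
It fails at once if the green block is moved more than 30 mm (distance of green from where it was at the start of the episode above 0.03 m).
It also fails if it takes over 40 s, if anything falls off the work surface, if the arm or the gripper's body presses on something with over 40 N, if the wrist force passes 120 N, or if a joint passes its speed limit or range.

## Working session

There is one attempt and no reset: what is moved stays moved. The work goes in short steps, Python scripts to look and compute and a tool call to move; the robot and the scene stay as the last step left them, time stands still between calls to the robot, and variables do not carry over. Pictures are saved under pics/ and viewed, at most 10 in all, crops included, and the job is handed in when it is done.

Besides the shell and the picture viewer there is one more tool, called in YAML: its name, and indented under it one key for each argument. send_rows: Moves the arm, as the interface text tells. Its arguments: {"type":"object","properties":{"targets":{"type":"string"},"gripper":{"type":"number"},"force":{"type":"number"}},"required":["targets"]}

```bash
mkdir -p pics; python3 - <<'E'
from rig import monitor, imaging, bot
import cv2
for c in ["top","side"]:
    r=imaging.read_camera(c); cv2.imwrite(f"pics/{c}0.png",r["image"][:,:,::-1]); print(c,r["K"].tolist(),r["R"].round(4).tolist(),r["t"])
    for n in ["scale","amber","green"]:
        print(n,imaging.look_for(n,c),imaging.landmark_of(n,c))
s=monitor.read_state();print({k:s[k] for k in("t","position","tool_rot","force","grip_width")},bot.hold_point_z)
E
```

```text
top [[506.4638729055723, 0.0, 319.31184467313545], [0.0, 506.4638729055723, 237.01237107007853], [0.0, 0.0, 1.0]] [[0.0132, -0.9999, -0.0067], [-0.9829, -0.0118, -0.1839], [0.1838, 0.009, -0.9829]] [0.00847866 0.49514773 0.84309386]
scale [{'rect': [286.7, 191.2, 110.0, 46.9], 'confidence': 0.93}] [{'point': [214.8, 341.6], 'confidence': 0.88}]
amber [{'rect': [137.0, 155.8, 70.5, 42.8], 'confidence': 0.95}, {'rect': [345.4, 273.2, 42.7, 76.5], 'confidence': 0.86}, {'rect': [234.5, 264.8, 61.3, 80.4], 'confidence': 0.82}] [{'point': [180.0, 176.2], 'confidence': 0.96}, {'point': [308.7, 365.2], 'confidence': 0.95}, {'point': [303.3, 267.1], 'confidence': 0.83}]
green [{'rect': [448.8, 160.2, 76.3, 44.0], 'confidence': 0.72}] [{'point': [185.4, 482.6], 'confidence': 0.89}]
side [[621.5372112136349, 0.0, 322.00153248601015], [0.0, 621.5372112136349, 233.58343182780777], [0.0, 0.0, 1.0]] [[0.8803, -0.4741, -0.0171], [-0.359, -0.6421, -0.6774], [0.3102, 0.6024, -0.7354]] [-0.41977406  0.21150178  0.94679954]
scale [{'rect': [314.4, 210.8, 100.4, 80.7], 'confidence': 0.79}] [{'point': [249.7, 365.4], 'confidence': 0.6}]
amber [{'rect': [240.8, 274.6, 92.0, 62.2], 'confidence': 0.77}, {'rect': [208.3, 216.6, 76.4, 34.8], 'confidence': 0.65}] [{'point': [236.0, 244.1], 'confidence': 0.83}, {'point': [138.4, 314.6], 'confidence': 0.76}]
green [{'rect': [452.9, 306.7, 76.7, 85.4], 'confidence': 0.91}] [{'point': [137.5, 314.6], 'confidence': 0.74}, {'point': [349.5, 488.9], 'confidence': 0.61}]
{'t': 0.7, 'position': array([0.2264594 , 0.58251009, 0.20542838]), 'tool_rot': array([ 1.84324755e-01,  9.82865394e-01, -3.94045045e-05,  1.43330516e-05]), 'force': array([-0.19655719, -0.18421978, -0.37646039]), 'grip_width': 0.09419091087605523} -0.0188
```

View pics/top0.png

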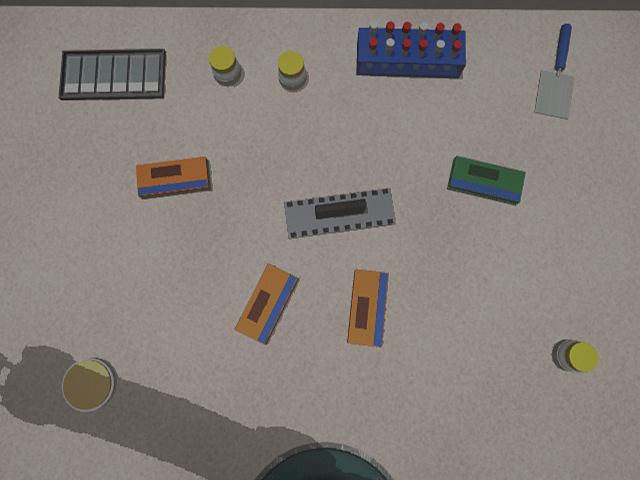

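View pics/side0.png

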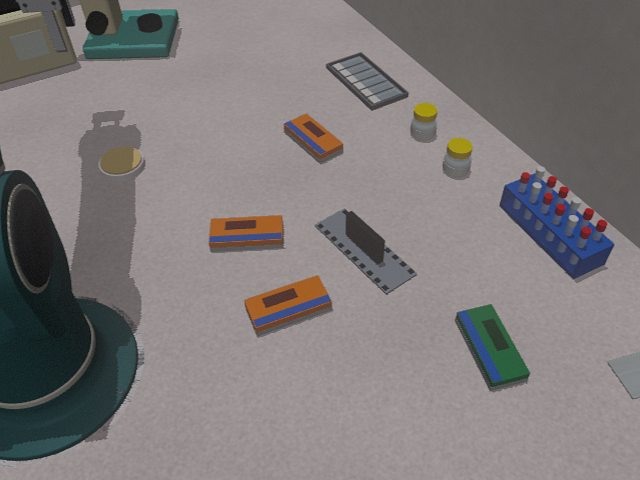

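The target amber is the left one, at about (173,177) in the top view, with its stripe facing the robot. The scale is at (340,213) and the green block at (487,180). I'll rectify the top view onto planes at known heights and fit rectangles there.

```bash
cat > h.py <<'E'
from rig import monitor, imaging, bot
import cv2, numpy as np
def rect(r,z,x0,x1,y0,y1,s=2000.):
    # rectified: col=(y1-y)*s, row=(x1-x)*s
    P=r["K"]@np.c_[r["R"][:,0],r["R"][:,1],r["R"][:,2]*z+r["t"]]
    A=np.array([[0,-1/s,x1],[-1/s,0,y1],[0,0,1.]])
    return cv2.warpPerspective(r["image"],P@A,(int((y1-y0)*s),int((x1-x0)*s)),flags=cv2.INTER_LINEAR|cv2.WARP_INVERSE_MAP)
def fit(mask,x1,y1,s=2000.):
    mask=cv2.morphologyEx(mask.astype(np.uint8),cv2.MORPH_CLOSE,np.ones((9,9)))
    mask=cv2.morphologyEx(mask,cv2.MORPH_OPEN,np.ones((9,9)))
    c=max(cv2.findContours(mask,cv2.RETR_EXTERNAL,cv2.CHAIN_APPROX_NONE)[0],key=cv2.contourArea)
    b=cv2.boxPoints(cv2.minAreaRect(c)); w=np.c_[x1-b[:,1]/s,y1-b[:,0]/s]
    e=[w[1]-w[0],w[2]-w[1]]; L=[np.linalg.norm(v) for v in e]; v=e[int(np.argmax(L))]
    v=v*np.sign(v[1]); return w.mean(0),np.degrees(np.arctan2(-v[0],v[1])),sorted(L)   # centre, yaw of long axis from +y, sizes
E
python3 - <<'E'
from h import *
r=imaging.read_camera("top")
def w(p,z):
    d=r["R"].T@np.linalg.inv(r["K"])@[p[0],p[1],1]; c=-r["R"].T@r["t"]; return c+d*(z-c[2])/d[2]
for p in [(173,177),(340,213),(487,180)]: print(w(p,.02))
c=w((173,177),.02)
def box(c,h=.13): return c[0]-h,c[0]+h,c[1]-h,c[1]+h
b=box(c,.12); a=rect(r,.024,*b); hsv=cv2.cvtColor(a,cv2.COLOR_RGB2HSV)
m=(hsv[...,1]>130)&(hsv[...,2]>90)
print("amber",fit(m,b[1],b[3]))
c=w((340,213),.02); b2=box(c); s5=rect(r,.005,*b2); s6=rect(r,.06,*b2)
g=cv2.cvtColor(s6,cv2.COLOR_RGB2GRAY); print("grip",fit(g<62,b2[1],b2[3]))
g=cv2.cvtColor(s5,cv2.COLOR_RGB2GRAY); h=cv2.cvtColor(s5,cv2.COLOR_RGB2LAB).astype(int)
m5=(h[...,2]<130)&(h[...,1]<130)|(g<62)
mm=(g<150)
print("bg",np.median(h.reshape(-1,3),0),h[260,200:320:20].tolist())
mm=g<np.median(g)-18; print("plate",fit(mm,b2[1],b2[3]))
o=np.vstack([np.hstack([cv2.resize(a,(390,300)),cv2.resize(s5,(390,300))]),np.hstack([cv2.resize(cv2.cvtColor((m*255).astype(np.uint8),cv2.COLOR_GRAY2RGB),(390,300)),cv2.resize(cv2.cvtColor((mm*255).astype(np.uint8),cv2.COLOR_GRAY2RGB),(390,300))])])
cv2.imwrite("pics/r1.png",o[:,:,::-1])
E
```

```text
[0.60967452 0.28744495 0.02      ]
[ 0.54483909 -0.02216195  0.02      ]
[ 0.61039665 -0.29251547  0.02      ]
amber (array([0.6099598 , 0.28851074]), np.float64(8.222808888692134), [np.float64(0.060853423352076455), np.float64(0.13011950932881733)])
grip (array([ 0.54284961, -0.02148375]), np.float64(8.343893340639543), [np.float64(0.025533507714748948), np.float64(0.0897663357809601)])
bg [149. 130. 132.] [[48, 129, 130], [46, 129, 131], [44, 128, 129], [40, 129, 130], [63, 128, 128], [99, 128, 127]]
plate (array([ 0.54865249, -0.02149499]), np.float64(8.65872279706218), [np.float64(0.07335481853345965), np.float64(0.20262836491500613)])
```

View pics/r1.png

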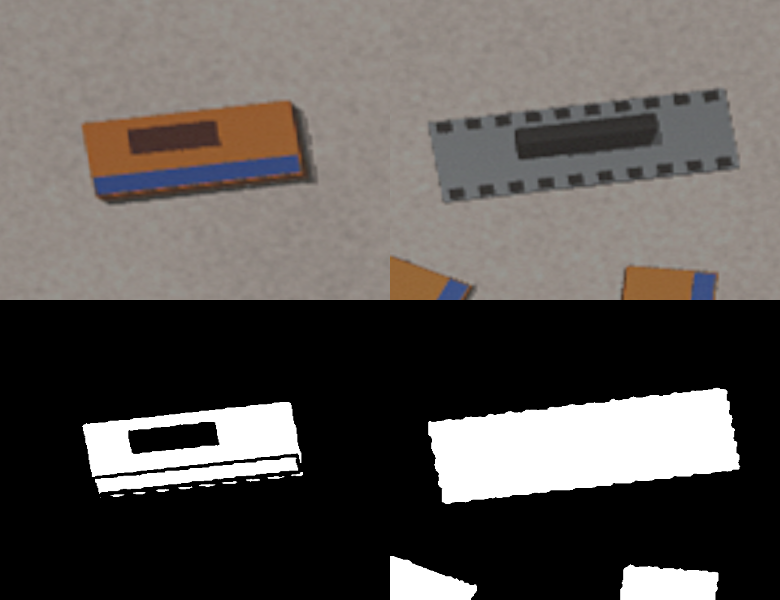

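Amber top face fits 61×130 mm, so the size agrees. Its centre is (0.610, 0.2885), yaw 8.2°. The scale plate fits 73×203 mm, centre (0.5487, −0.0215), yaw 8.6°. Next I move above the grip.

send_rows:
  targets: "16 -30 -3 0 0 -30; 16 -30 -3 0 0 -30; 16 -30 -3 0 0 -30; 16 -30 -3 0 0 -30;16 -30 -3 0 0 -30; 16 -30 -3 0 0 -30; 32.2 -60.4 -6 0 0 -60.3; 32.2 -60.4 -6 0 0 -60.3; 32.2 -60.4 -6 0 0 -60.3; 32.2 -60.4 -6 0 0 -60.3; 32.2 -60.4 -6 0 0 -60.3; 32.2 -60.4 -6 0 0 -60.3; 32.2 -60.4 -6 0 0 -60.3; 32.2 -60.4 -6 0 0 -60.3; 32.2 -60.4 -6 0 0 -60.3; 32.2 -60.4 -6 0 0 -60.3; 32.2 -60.4 -6 0 0 -60.3; 32.2 -60.4 -6 0 0 -60.3"
  gripper: -1

```text
t: 2.55
position: [0.5483, -0.0203, 0.1456]
tool_rot: [0.652, 0.758, 0.0, -0.0]
force: [0.5, 0.3, 0.2]
grip_width: 0.0942
grasp_force: 0.0
```

send_rows:
  targets: "0 0 -4 0 0 0; 0 0 -8 0 0 0; 0 0 -10.5 0 0 0; 0 0 -11.3 0 0 0; 0 0 -11.3 0 0 0; 0 0 -11.3 0 0 0"

```text
t: 3.15
position: [0.5492, -0.0212, 0.0337]
tool_rot: [0.653, 0.757, 0.001, 0.001]
force: [0.1, 0.1, 0.4]
grip_width: 0.0937
grasp_force: 0.0
```

send_rows:
  targets: "0 0 0 0 0 0; 0 0 0 0 0 0; 0 0 0 0 0 0; 0 0 0 0 0 0; 0 0 0 0 0 0; 0 0 0 0 0 0; 0 0 0 0 0 0; 0 0 0 0 0 0; 0 0 0 0 0 0; 0 0 0 0 0 0"
  gripper: 1
  force: 30

```text
t: 4.15
position: [0.5484, -0.0215, 0.0324]
tool_rot: [0.653, 0.757, -0.0, -0.0]
force: [-0.1, 0.6, -0.3]
grip_width: 0.0175
grasp_force: 0.0
```

Still closing (17.5 mm).

send_rows:
  targets: "0 0 0 0 0 0; 0 0 0 0 0 0; 0 0 0 0 0 0; 0 0 0 0 0 0"

```text
t: 4.55
position: [0.5485, -0.0215, 0.0324]
tool_rot: [0.653, 0.757, -0.0, -0.0]
force: [1.0, -0.2, -0.4]
grip_width: 0.0141
grasp_force: 30.0
```

send_rows:
  targets: "0 0 1 0 0 0; 0 0 3 0 0 0; 0 0 6 0 0 0; 0 0 6 0 0 0; 0 0 6 0 0 0; 0 0 6 0 0 0; 0 0 6 0 0 0"

```text
t: 5.25
position: [0.5479, -0.0215, 0.0916]
tool_rot: [0.653, 0.757, -0.001, -0.001]
force: [-0.7, -0.9, -2.3]
grip_width: 0.0138
grasp_force: 30.0
```

```bash
python3 - <<'E'
from h import *
s=monitor.read_state(); r=imaging.read_camera("wrist"); print(s["position"],s["tool_rot"],s["force"],s["grip_width"]); print(r["K"],r["tool_from_camera"].round(4).tolist())
a=r["image"]; b=imaging.read_camera("side")["image"]
cv2.imwrite("pics/w1.png",cv2.resize(np.hstack([a,b]),(800,300))[:,:,::-1])
E
```

```text
[ 0.54787968 -0.02149548  0.09160211] [ 6.53047125e-01  7.57316852e-01 -6.07614068e-04 -5.18996350e-04] [-0.6891524  -0.87002158 -2.28333618] 0.013807512174732575
[[371.64829954   0.         321.62582171]
 [  0.         371.64829954 245.08149655]
 [  0.           0.           1.        ]] [[0.0013, -0.9645, -0.2642, 0.076], [1.0, 0.0012, 0.0007, -0.0002], [-0.0004, -0.2642, 0.9645, -0.1795], [0.0, 0.0, 0.0, 1.0]]
```

View pics/w1.png

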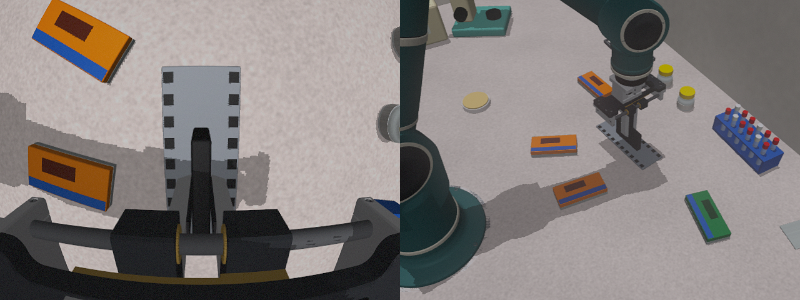

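The scale is held at 14 mm width and hangs level, with about 2.3 N of weight on the wrist. Next I carry it to a spot 25 mm short of the amber's striped face.

send_rows:
  targets: "-0.3 2 0 0 0 0; -0.5 5 0 0 0 0; -0.8 9 0 0 0 0; -1.2 13 0 0 0 0; -1.6 17 0 0 0 0; -2 21 0 0 0 0; -2.3 25 0 0 0 0; -2.6 28 0 0 0 0; -2.7 29.3 0 0 0 0; -2.7 29.7 0 0 0 0; -2.7 29.7 -1 0 0 0; -2.7 29.7 -3 0 0 0;-2.7 29.7 -4.5 0 0 0;-2.7 29.7 -5 0 0 0; -2.7 29.7 -5 0 0 0; -2.7 29.7 -5 0 0 0; -2.7 29.7 -5 0 0 0"

```text
t: 7.05
position: [0.5219, 0.2756, 0.0431]
tool_rot: [0.653, 0.757, 0.0, 0.0]
force: [0.3, 0.9, -2.7]
grip_width: 0.0139
grasp_force: 30.0
```

```bash
cat > m.py <<'E'
from h import *
import sys
s=monitor.read_state(); print(s["t"],s["position"],s["tool_rot"].round(4),s["force"])
p=s["position"]; c=p[:2]+[.03,0]; H=.19
r=imaging.read_camera("top"); b=(c[0]-.13,c[0]+.13,c[1]-H,c[1]+H)
a=rect(r,.024,*b); hsv=cv2.cvtColor(a,cv2.COLOR_RGB2HSV); 
print("amber",fit((hsv[...,1]>130)&(hsv[...,2]>90),b[1],b[3]))
z=rect(r,.005,*b); o=np.vstack([a,z]); k=600/o.shape[0]
w=imaging.read_camera("wrist")["image"]; o=cv2.resize(o,None,fx=k,fy=k)
o=np.hstack([o,cv2.resize(w,(360,270))[:, :][np.r_[0:270]] if 0 else np.vstack([cv2.resize(w,(360,270)),np.zeros((330,360,3),np.uint8)])])
cv2.imwrite(sys.argv[1],o[:,:800,::-1]); print(o.shape)
E
python3 m.py pics/m1.png
```

```text
7.05 [0.52190425 0.27555418 0.04310785] [6.531e-01 7.572e-01 4.000e-04 1.000e-04] [ 0.3093257   0.87956387 -2.68640688]
amber (array([0.61403842, 0.26052909]), np.float64(8.219207722941057), [np.float64(0.06075282159531419), np.float64(0.07383374772768606)])
(600, 798, 3)
```

View pics/m1.png

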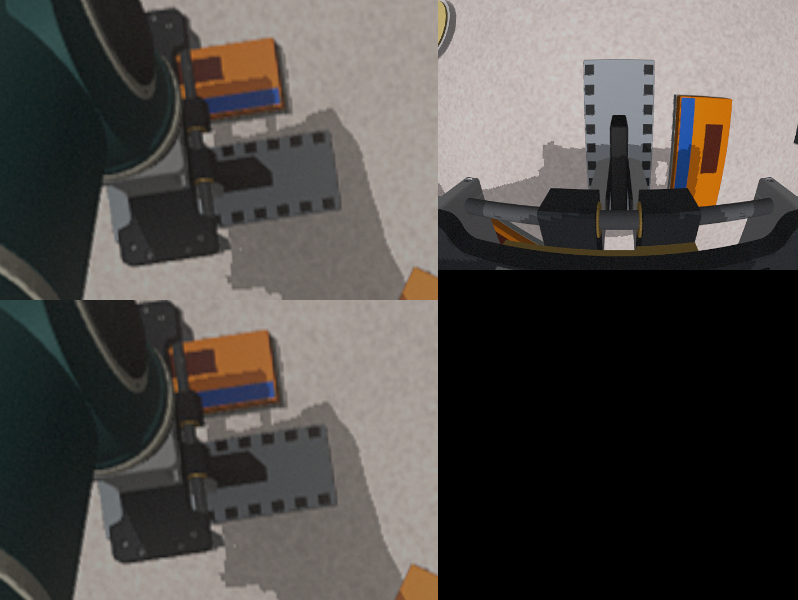

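The top and wrist views show the scale parallel to the amber, with a gap of about 24 mm on the stripe side. I lower it to the bench, then slide it along the amber's x axis.

send_rows:
  targets: "0 0 -0.4 0 0 0; 0 0 -0.8 0 0 0; 0 0 -1.0 0 0 0; 0 0 -1.05 0 0 0; 0 0 -1.05 0 0 0; 0 0 -1.05 0 0 0; 0 0 -1.05 0 0 0"

```text
t: 7.85
position: [0.5212, 0.2755, 0.0324]
tool_rot: [0.653, 0.757, -0.0, -0.0]
force: [-6.3, -2.2, 13.9]
grip_width: 0.0137
grasp_force: 30.0
```

send_rows:
  targets: "0.4 0.06 0 0 0 0; 0.8 0.11 0 0 0 0; 1.2 0.17 0 0 0 0; 1.6 0.23 0 0 0 0; 1.9 0.27 0 0 0 0; 2.0 0.29 0 0 0 0; 2.0 0.29 0 0 0 0; 2.0 0.29 0 0 0 0"

```text
t: 8.65
position: [0.5402, 0.2787, 0.0324]
tool_rot: [0.653, 0.757, -0.001, -0.001]
force: [-13.3, -2.1, 19.4]
grip_width: 0.0135
grasp_force: 30.0
```

send_rows:
  targets: "0.1 0.014 0 0 0 0; 0.2 0.028 0 0 0 0; 0.2 0.028 0 0 0 0; 0.2 0.028 0 0 0 0"

```text
t: 9.05
position: [0.5422, 0.279, 0.0324]
tool_rot: [0.653, 0.757, -0.001, -0.001]
force: [-13.4, -1.8, 18.9]
grip_width: 0.0138
grasp_force: 30.0
```

send_rows:
  targets: "0.1 0.014 0 0 0 0; 0.2 0.028 0 0 0 0; 0.2 0.028 0 0 0 0; 0.2 0.028 0 0 0 0"

```text
t: 9.45
position: [0.5443, 0.2793, 0.0324]
tool_rot: [0.653, 0.757, -0.001, -0.001]
force: [-14.1, -1.1, 18.9]
grip_width: 0.0138
grasp_force: 30.0
```

send_rows:
  targets: "0 0 0.05 0 0 0; 0.1 0.014 0.05 0 0 0; 0.1 0.014 0.05 0 0 0"

```text
t: 9.75
position: [0.5458, 0.2791, 0.0324]
tool_rot: [0.653, 0.757, -0.001, -0.001]
force: [-7.6, -1.3, 7.9]
grip_width: 0.0138
grasp_force: 30.0
```

send_rows:
  targets: "0.1 0.014 0 0 0 0; 0.1 0.014 0 0 0 0; 0.1 0.014 0 0 0 0"

```text
t: 10.05
position: [0.5461, 0.2792, 0.0325]
tool_rot: [0.653, 0.757, -0.001, -0.001]
force: [-14.0, -1.5, 15.6]
grip_width: 0.0138
grasp_force: 30.0
```

send_rows:
  targets: "0.1 0.014 0 0 0 0; 0.1 0.014 0 0 0 0; 0.1 0.014 0 0 0 0"

```text
t: 10.35
position: [0.5464, 0.2792, 0.0325]
tool_rot: [0.653, 0.757, -0.002, -0.001]
force: [-18.2, -4.2, 20.5]
grip_width: 0.0139
grasp_force: 30.0
```

```bash
python3 m.py pics/m2.png
```

```text
10.35 [0.54641347 0.27923011 0.0324983 ] [ 0.6529  0.7574 -0.0017 -0.0015] [-18.19027878  -4.18133253  20.53841198]
amber (array([0.61511743, 0.25884232]), np.float64(8.59591654473035), [np.float64(0.05988938096007975), np.float64(0.07014495844443777)])
(600, 798, 3)
```

View pics/m2.png

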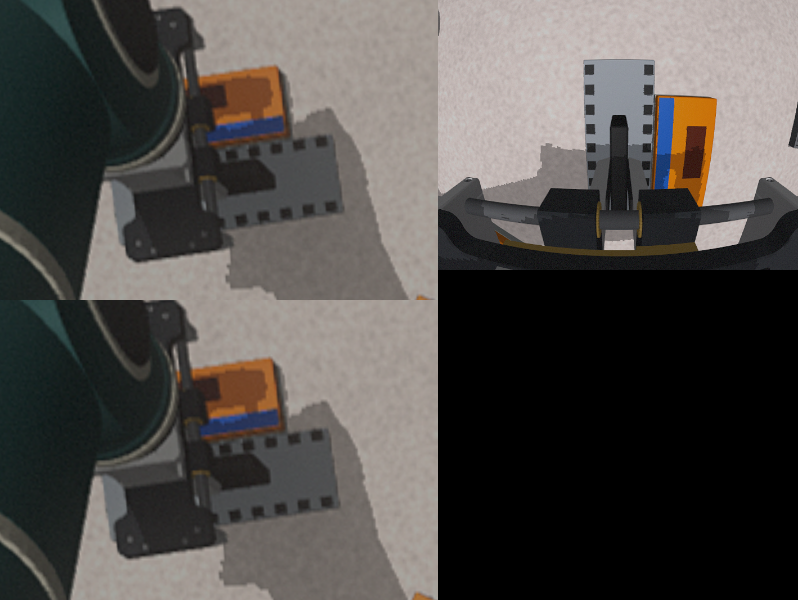

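The views show the scale touching or nearly touching the amber. The TCP stalls while the force rises, at the predicted contact point. I give it one more small push to confirm.

send_rows:
  targets: "0.1 0.014 0.03 0 0 0; 0.2 0.028 0.05 0 0 0; 0.2 0.028 0.05 0 0 0; 0.2 0.028 0.05 0 0 0"

```text
t: 10.85
position: [0.5496, 0.2796, 0.0325]
tool_rot: [0.653, 0.757, -0.001, -0.001]
force: [-5.7, 0.5, 1.8]
grip_width: 0.0136
grasp_force: 30.0
```

Horizontal force is 5.7 N with only 1.8 N of vertical load, so the scale is pushing on the amber itself. It is flush. Now I release.

send_rows:
  targets: "0 0 0 0 0 0; 0 0 0 0 0 0; 0 0 0 0 0 0; 0 0 0 0 0 0; 0 0 0 0 0 0; 0 0 0 0 0 0; 0 0 0 0 0 0; 0 0 0 0 0 0"
  gripper: -1

```text
t: 11.65
position: [0.5505, 0.2797, 0.0329]
tool_rot: [0.653, 0.757, -0.0, 0.0]
force: [-0.3, -0.7, -0.2]
grip_width: 0.0745
grasp_force: 0.0
```

send_rows:
  targets: "0 0 1 0 0 0; 0 0 3 0 0 0; 0 0 6 0 0 0; 0 0 10 0 0 0; 0 0 14 0 0 0; -4 7 15 0 0 0; -8 12 15 0 0 0; -12 17 15 0 0 0; -16 22 15 0 0 0; -20 26 15 0 0 0; -24 30 15 0 0 0; -24 30 15 0 0 0; -24 30 15 0 0 0; -24 30 15 0 0 0"

```text
t: 13.05
position: [0.3053, 0.5835, 0.1832]
tool_rot: [0.65, 0.76, -0.0, -0.001]
force: [0.1, 0.8, -0.3]
grip_width: 0.0941
grasp_force: 0.0
```

```bash
python3 - <<'E'
from h import *
r=imaging.read_camera("top"); b=(.44,.70,.12,.46)
a=rect(r,.024,*b); hsv=cv2.cvtColor(a,cv2.COLOR_RGB2HSV); A=fit((hsv[...,1]>130)&(hsv[...,2]>90),b[1],b[3]); print("amber",A)
z=rect(r,.005,*b); hv=cv2.cvtColor(z,cv2.COLOR_RGB2HSV); g=cv2.cvtColor(z,cv2.COLOR_RGB2GRAY)
S=fit((g<np.median(g)-18)&(hv[...,1]<90),b[1],b[3]); print("scale",S)
y=np.radians(A[1]); d=S[0]-A[0]; print("rel",d@[np.cos(y),np.sin(y)],d@[-np.sin(y),np.cos(y)],"amber moved",A[0]-[.610,.2885])
cv2.imwrite("pics/f.png",z[:,:,::-1]); s=monitor.read_state(); print(s["t"],s["position"],s["grip_width"])
E
```

```text
amber (array([0.61372244, 0.28906077], dtype=float32), np.float32(8.426977), [np.float32(0.060506273), np.float32(0.13015352)])
scale (array([0.5779422 , 0.28312576], dtype=float32), np.float32(8.746159), [np.float32(0.13069314), np.float32(0.20303437)])
rel -0.03626372 -0.0006273822 amber moved [0.00372244 0.00056077]
13.1 [0.30823694 0.58120956 0.18328929] 0.09414300041757016
```

View pics/f.png

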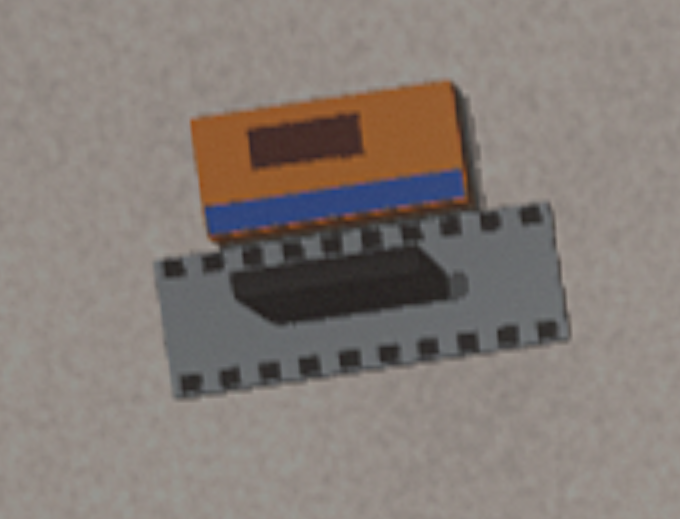

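The final view shows the scale flat and flush along the stripe. Its corners are at (155,258), (550,203), (570,342) and (175,400), which puts its centre at about (0.5496, 0.2788). In the amber's frame that is x ≈ −0.065, y ≈ −0.001, and the amber moved only about 4 mm.

```bash
python3 -c "
from rig import bot
print(bot.hand_in())"
```

```text
the job is handed in; nothing more can be done
None
```

The job is handed in: the straightedge lies flat, released and flush against the amber block's striped face, centred to about 1 mm; the amber block moved about 4 mm, and the green block was never approached.

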